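# Push a parts crate up the loading ramp and seat it behind the lip

### The job

Push the wooden crate along the bench into the flared guide rails and up the ramp until its trailing edge drops behind the lip at the top, so that it lies flat in the tray. Then ease it on along the tray until it presses lightly against the sprung rubber buffer, a few newtons and no more, and back away, leaving it lying in the tray. Never force or ram the crate or the buffer, and leave the mug, handwheel and rubber mount alone.

Things in the scene. Friction and masses are not known exactly. Their poses are not given: they have to be found in the camera images.
- crate_center (a point): Closed slatted wooden crate, 120 long (x) x 140 wide (y) x 55 mm high, 0.5 to 0.9 kg, too wide to grasp, flat faces. This point: its centre, 27.5 mm above its underside. Its x axis is within 0.2 rad of the push direction: push the 140 x 55 mm face at x = -60 mm. It starts flat on the bench before the rails' mouth, up to 15 mm off their centre line. Some 1 to 8 N push it; friction is not known.
- dock: Two fixed parallel dark steel guide rails on the bench, 45 mm high, 8 mm thick, 148 mm apart inside (crate has 4 mm play each side). Origin: on the bench, on the centre line, where the straight rails start; x along the rails in the push direction, y left of it, z up. Straight from x = 0 to 360 mm; from x = -70 to 0 they flare, 206 mm apart inside at the mouth, and steer the crate in.
- lip_nominal (a point): Point fixed to the rails (dock x 150, z 25 mm), axes as the dock's. The bare steel ramp tray between the rails is clamped s = 0 to 20 mm further along x, NOT measured: ramp foot at bench level 120 mm before the lip, lip edge at this point + s, 25 mm high (slope 0.205 rad), then a drop to the level tray floor 18 mm high. A crate wholly past the lip drops 7 mm, lies flat, centre 45.5 mm high, and stays.
- stop: Fixed green end-stop block beyond the tray, 50 x 90 x 75 mm, on the rails' centre line. Origin: on the bench at the middle of its near face, 375 mm along x from the dock origin; axes as the dock's. A steel rod with a round black rubber buffer, 40 mm across, 45 mm high at its centre, stands out of it towards the crate.
- buffer_nominal (a point): Middle of the buffer's face with its rod screwed fully in (dock x 338, z 45 mm), axes as the dock's. The rod is screwed out 0 to 40 mm towards the crate, NOT measured; with the trailing edge just past the lip the crate still has 8 to 68 mm to go to the buffer. It is sprung, about 3 N per mm, solid after 9 mm; it must feel at least 2 N from the crate and never more than 12 N.
- mug: Bystander: blue mug, 82 mm across, 95 mm high; origin at the centre of its underside. Leave alone.
- handwheel: Bystander: bare steel three-spoked handwheel lying flat, 126 mm across, 21 mm high; origin at its centre underneath. Leave alone.
- mount: Bystander: round black rubber engine mount with a stud, 66 mm across, 56 mm high; origin at the centre of its underside. Leave alone.
Things that resemble listed ones, but are neither listed nor needed, are in the scene too. What is shaped like the part that bears crate_center but pink or turquoise is not meant.

How it is judged:
By the outcome, as a careful person would: the job done as asked, in the order asked, and still so for the second after the job is handed in, with the robot touching nothing.
It also fails if it takes over 72 s, if anything falls off the work surface, if the arm or the gripper's body presses on something with over 40 N, if the wrist force passes 120 N, or if a joint passes its speed limit or range.

### The arm

A 7-joint arm with a two-finger parallel gripper is mounted at the origin on the work surface. World frame = base frame: x ahead of the robot, y to its left, z up, the work surface at z = 0. Lengths are in m, angles in rad, forces in N, time in s.
With the tool pointing down it reaches from about 0.425 to 0.825 m from the base axis. Payload 3.6 kg.
Tool frame: the origin (TCP) lies at the very end of the fingers, on their centre line; the grasp point (between the pads) lies 19 mm behind it; z points along the fingers, y is the line along which they close (so a half turn about z gives the same grasp; the last joint's range is limited). The gripper opens to 93 mm and grips with 3 to 60 N. Pads are 15 mm wide; open, the fingers measure 128 mm over their backs; the gripper's body (75 mm by 188 mm) begins 65 mm behind the grasp point.
Start: joints at [1.19, 0.615, -0.013, 1.423, 0.008, 1.103, -0.04], TCP at [0.225, -0.61, 0.219] pointing down, gripper open.
Joint ranges: [-3.12, 3.12], [-0.3, 2.06], [-1.34, 1.32], [0.26, 2.42], [-1.36, 4.5], [0.01, 1.98], [-2.84, 2.84]. Speed limits (rad/s): [2.79, 2.79, 3.14, 3.14, 3.14, 3.14, 3.14].

### API

Orientations are given as a unit quaternion [x, y, z, w].
In Python, from cell import sense, eyes, env gives the robot as it stands. The module is installed in compiled form; this text tells all that it offers.
- The arm moves only by the tool step_arm, never from a script. Its argument "deltas" is a list that holds one entry, the list of rows, each a list of 5 numbers: the shift along the tool's x, y, z normalised to -1 to 1, where 1 is 0.02 m, then the turn about the tool's z normalised to -1 to 1, where 1 is 30 degrees, then the closure, from 0 (fully open) to 1 (shut). In form: [[[tx, ty, tz, spin, gripper], ...]]. A call has 1 to 5 rows; each row shifts and turns the commanded pose from where the row before left it, along the tool's axes as they then stand; what a row does not reach is not made up. A row lasts 1/8 s, in which the tool goes at most 62.5 mm and 10.7 degrees, less where a joint would pass 70% of its speed; a pose out of reach is approached as far as the arm can. A call with a number of a shift or a turn outside -1 to 1 is refused whole. A call with a gripper value outside its range is refused whole. The fingers move at their own pace and stop on an object; "grip_force" is the grip in N (left out, the last holds). Time passes only in rows, so rows that do not move let the fingers close. It gives the time, the measured TCP pose, the force, the opening and the grip force at its end, in the units of the state.
- sense(): the state, without advancing time (a new reading comes with each control period).
- eyes.capture(name): name is "scene" or "top" or "wrist"; returns a dict with "img" (384x512x3 uint8, blue, green, red), "fov_y" (degrees; the focal length in pixels is half the picture's height over the tangent of half this angle, whatever the lens; pixels are square), "cx", "cy" (the principal point, pixels), "rvec" (rotation vector, rad) and "tvec" (3), from world to camera coordinates, as OpenCV has them. Camera axes: x right, y down, z forward; pixel columns grow to the right and rows downward; lengths in m; the calibration is good to about 2 mm. A picture is of the moment at which its call begins. There is no depth.
- env.job_done(): hands the job in; it is judged then, once.
The state is a dict: "t": time; "q": joint angles; "dq": joint speeds; "effort": joint torques, N m; "eef_pos": TCP position; "tcp_rot": TCP orientation; "force": force on the tool from outside, world axes, zero at the start; "moment": the same for the moment, N m; "finger_gap": opening from 0.0 (shut) to 1.0 (fully open); "grasp_force": force on a finger pad.
Only numpy, scipy, OpenCV 4.12 (cv2) and the standard library are available. Lean on these libraries where they do the work, as an engineer would, in place of code of your own. Each camera call takes 0.05 s, during which the arm holds its last target. There are 200 camera calls.

## Working session

There is one attempt and no reset: what is moved stays moved. The work goes in short steps, Python scripts to look and compute and a tool call to move; the robot and the scene stay as the last step left them, time stands still between calls to the robot, and variables do not carry over. Pictures are saved under pics/ and viewed, at most 12 in all, crops included, and the job is handed in when it is done.

Besides the shell and the picture viewer there is one more tool, called after "Request:" by a JSON object that holds its "fn" and its "kwargs", one argument or row to a line. step_arm: Moves the arm, as the interface text tells. Scaled input: -1 to 1 covers 0.02 m each way for a shift and 30 degrees each way for a turn. Its arguments: {"type":"object","properties":{"deltas":{"type":"array"},"grip_force":{"type":"number"}},"required":["deltas"]}

```bash
mkdir -p pics; cat > h.py <<'E'
import numpy as np, cv2
from cell import sense, eyes, env
def cap(n):
    c=eyes.capture(n); c['f']=192/np.tan(np.radians(c['fov_y'])/2); c['R']=cv2.Rodrigues(np.array(c['rvec'],float))[0]; c['t']=np.array(c['tvec'],float).ravel(); return c
def ray(c,u,v,z):
    d=c['R'].T@np.array([(u-c['cx'])/c['f'],(v-c['cy'])/c['f'],1]); o=-c['R'].T@c['t']
    return o+d*(z-o[2])/d[2]
def proj(c,p):
    q=c['R']@np.array(p)+c['t']; return q[:2]/q[2]*c['f']+[c['cx'],c['cy']]
E
python3 - <<'E'
from h import *
a=cap('top');b=cap('scene')
cv2.imwrite('pics/top.png',a['img']);cv2.imwrite('pics/scene.png',b['img'])
for c in(a,b):print(c['fov_y'],-c['R'].T@c['t'],c['R'][2])
s=sense();print(s['t'],s['eef_pos'],s['tcp_rot'],s['force'])
E
```

```text
53.77302423625025 [0.29920672 0.06515542 1.23240502] [ 0.22037252  0.00152373 -0.97541459]
52.16460973895704 [ 1.3262441  -0.14365704  0.80030979] [-0.71179277  0.18180287 -0.67845322]
0.1 [ 0.22495934 -0.60908059  0.21760459] [ 9.84385924e-01  1.76020011e-01 -2.30336044e-04 -1.12017922e-03] [0.16825724 0.13603341 0.31044438]
```

View pics/top.png

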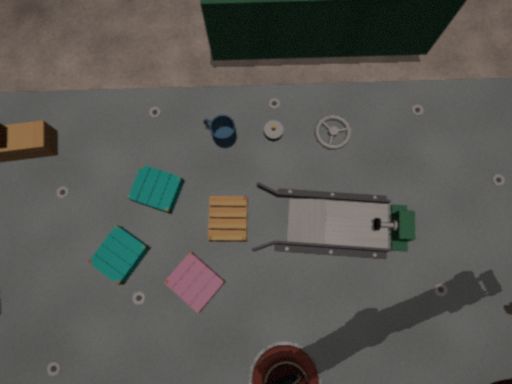

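View pics/scene.png

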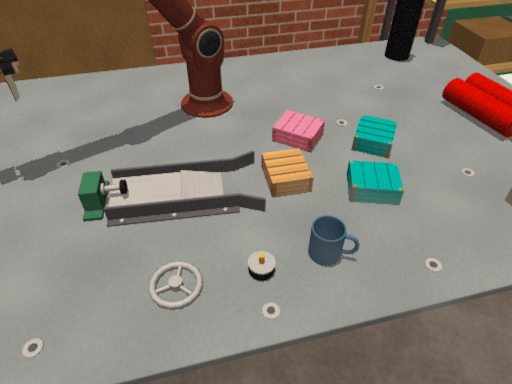

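The top view shows the orange crate at (228,218). The rails run right from a mouth at about x=258 to the green stop at (402,225), with the mug, mount and handwheel above them. The push direction is image right, roughly world -y.

```bash
python3 - <<'E'
from h import *
a=cap('top');im=a['img'];hsv=cv2.cvtColor(im,cv2.COLOR_BGR2HSV)
m=cv2.inRange(hsv,(8,110,90),(25,255,255));m[:, :190]=0;m[:,260:]=0
m=cv2.morphologyEx(m,cv2.MORPH_CLOSE,np.ones((7,7)))
c=max(cv2.findContours(m,0,2)[0],key=cv2.contourArea)
r=cv2.minAreaRect(c);print(r)
P=np.array([ray(a,u,v,.055)[:2] for u,v in cv2.boxPoints(r)]);print(P.round(4).tolist(),P.mean(0),np.linalg.norm(np.diff(P,axis=0),axis=1))
g=cv2.inRange(hsv,(60,90,20),(90,255,255));g[:170]=0;g[:,:370]=0;g[290:]=0
c=max(cv2.findContours(g,0,2)[0],key=cv2.contourArea);print(cv2.boundingRect(c))
x0,y0,x1,y1=250,170,425,270
cv2.imwrite('pics/crop.png',cv2.resize(im[y0:y1,x0:x1],None,fx=4.5,fy=4.5,interpolation=cv2.INTER_CUBIC))
E
```

```text
((227.0, 218.0), (44.0, 38.0), 90.0)
[[0.5612, 0.2258], [0.5578, 0.1048], [0.4181, 0.1074], [0.4213, 0.2254]] [0.48961099 0.16583366] [0.12109799 0.13972492 0.11800271]
(392, 205, 22, 46)
```

View pics/crop.png

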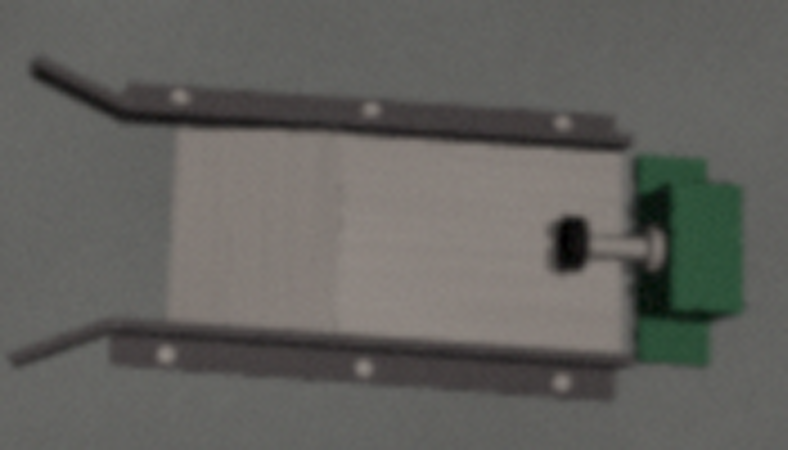

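The crop shows flange bolts on both rails, at (180,97)–(562,122) and (166,354)–(562,382). The ramp foot is near x≈172, the lip near x≈340, the buffer face near (553,245), and the flare bends near (122,115) and (108,323).

```bash
python3 - <<'E'
from h import *
a=cap('top')
R=lambda u,v,z:ray(a,250+(u+.5)/4.5-.5,170+(v+.5)/4.5-.5,z)[:2]
U=[R(*p,.006) for p in((180,97),(372,109),(562,122))];L=[R(*p,.006) for p in((166,354),(364,368),(562,382))]
for u,l in zip(U,L):print('bolts',u,l,(u+l)/2,np.linalg.norm(u-l))
d=(U[2]+L[2]-U[0]-L[0]);d/=np.linalg.norm(d);print('dir',d,np.degrees(np.arctan2(d[1],d[0])))
bend=(R(122,117,.045)+R(108,323,.045))/2;print('bend',bend, R(122,117,.045),R(108,323,.045))
end=(R(630,140,.045)+R(632,360,.045))/2;print('railend',end,(end-bend)@d)
# stop top block near face top edge z .075
st=(R(670,185,.075)+R(668,312,.075))/2;print('stop',st,(st-bend)@d)
n=np.array([-d[1],d[0]])
for nm,p in dict(foot=(R(176,128,.0)+R(168,320,.0))/2,lip=(R(342,133,.025)+R(337,328,.025))/2,buf=R(553,245,.045),st=st,end=end,bolt=(U[1]+L[1])/2,crate=np.array([.4896,.1658])).items() if False else {'foot':(R(176,128,.0)+R(168,320,.0))/2,'lip':(R(342,133,.025)+R(337,328,.025))/2,'buf':R(553,245,.045),'st':st,'end':end,'bolt0':(U[0]+L[0])/2,'bolt2':(U[2]+L[2])/2,'crate':np.array([.4896,.1658])}.items():
  print(nm,p,(p-bend)@d,(p-bend)@n)
E
```

```text
bolts [ 0.58105626 -0.03880228] [ 0.39309887 -0.02045596] [ 0.48707757 -0.02962912] 0.18885065096932316
bolts [ 0.56808922 -0.17968064] [ 0.37947878 -0.16092478] [ 0.473784   -0.17030271] 0.18954070646835827
bolts [ 0.55447551 -0.31833672] [ 0.36593049 -0.30065315] [ 0.460203   -0.30949493] 0.18937247124225726
dir [-0.09558692 -0.99542109] -95.48510160821661
bend [0.48556621 0.01403416] [0.55860432 0.00647697] [0.41252809 0.02159135]
railend [ 0.45475498 -0.34579625] 0.36112793186558145
stop [ 0.45043885 -0.36128915] 0.37696245689818475
foot [ 0.48842354 -0.02933245] 0.042894919244142626 0.00698952485973275
lip [ 0.47669917 -0.14666812] 0.16081401570146645 0.006534596486654052
buf [ 0.45863125 -0.2916145 ] 0.3068237531774817 0.002404386093749953
st [ 0.45043885 -0.36128915] 0.37696245689818475 0.0009094909612453592
end [ 0.45475498 -0.34579625] 0.36112793186558145 0.0037249334601048693
bolt0 [ 0.48707757 -0.02962912] 0.04331888802612962 0.00567807784988069
bolt2 [ 0.460203   -0.30949493] 0.32447207473083434 0.005678077849880665
crate [0.4896 0.1658] -0.1514564943045393 -0.010491507923777099
```

Request:
{"fn": "step_arm", "kwargs": {
  "deltas": [
    [[1,0,0,-0.35,0.5],[1,0,0,-0.35,0.5],[1,0,0,-0.35,0.5],[1,0.5,0,-0.35,0.5],[1,1,0,-0.35,0.5]]
  ]
}}

```text
t: 0.82
eef_pos: [0.3231, -0.5613, 0.2185]
tcp_rot: [0.804, 0.595, -0.0, -0.0]
force: [-0.6, -0.7, 0.5]
finger_gap: 0.524
grasp_force: 0.0
```

Request:
{"fn": "step_arm", "kwargs": {
  "deltas": [
    [[1,1,0,-0.2,0.5],[1,1,0,-0.19,0.5],[1,1,0,0,0.5],[1,1,0,0,0.5],[1,1,0,0,0.5]]
  ]
}}

```text
t: 1.45
eef_pos: [0.4379, -0.4779, 0.2183]
tcp_rot: [0.74, 0.672, -0.0, -0.0]
force: [-0.5, -0.3, -0.4]
finger_gap: 0.499
grasp_force: 0.0
```

Request:
{"fn": "step_arm", "kwargs": {
  "deltas": [
    [[1,0.5,0,0,0.5],[1,0,0,0,0.5],[1,0,0,0,0.5],[1,0,0,0,0.5],[1,0,0,0,0.5]]
  ]
}}

```text
t: 2.08
eef_pos: [0.4568, -0.379, 0.2187]
tcp_rot: [0.741, 0.672, -0.0, -0.0]
force: [-0.2, 0.6, 0.0]
finger_gap: 0.501
grasp_force: 0.0
```

Request:
{"fn": "step_arm", "kwargs": {
  "deltas": [
    [[1,0,0,0,0.5],[1,0,0,0,0.5],[1,0,0,0,0.5],[1,0,0,0,0.5],[1,0,0,0,0.5]]
  ]
}}

```text
t: 2.7
eef_pos: [0.4668, -0.2791, 0.2187]
tcp_rot: [0.74, 0.672, 0.0, 0.0]
force: [1.1, -0.5, 0.5]
finger_gap: 0.504
grasp_force: 0.0
```

Request:
{"fn": "step_arm", "kwargs": {
  "deltas": [
    [[1,0,0,0,0.5],[1,0,0,0,0.5],[1,0,0,0,0.5],[1,0,0,0,0.5],[1,0,0,0,0.5]]
  ]
}}

```text
t: 3.32
eef_pos: [0.4764, -0.1796, 0.2187]
tcp_rot: [0.74, 0.672, 0.0, 0.0]
force: [-0.1, -0.4, -0.3]
finger_gap: 0.499
grasp_force: 0.0
```

Request:
{"fn": "step_arm", "kwargs": {
  "deltas": [
    [[1,0,0,0,0.5],[1,0,0,0,0.5],[1,0,0,0,0.5],[1,0,0,0,0.5],[1,0,0,0,0.5]]
  ]
}}

```text
t: 3.95
eef_pos: [0.4859, -0.0801, 0.2187]
tcp_rot: [0.74, 0.672, 0.0, 0.0]
force: [-0.2, -0.6, 1.0]
finger_gap: 0.499
grasp_force: 0.0
```

Request:
{"fn": "step_arm", "kwargs": {
  "deltas": [
    [[1,0,0,0,0.5],[1,0,0,0,0.5],[1,0,0,0,0.5],[1,0,0,0,0.5],[1,0,0,0,0.5]]
  ]
}}

```text
t: 4.58
eef_pos: [0.4954, 0.0194, 0.2187]
tcp_rot: [0.74, 0.672, 0.0, 0.0]
force: [0.5, 0.2, -0.1]
finger_gap: 0.495
grasp_force: 0.0
```

Request:
{"fn": "step_arm", "kwargs": {
  "deltas": [
    [[1,0,0,0,0.5],[1,0,0,0,0.5],[1,0,0,0,0.5],[1,0,0,0,0.5],[1,0,0,0,0.5]]
  ]
}}

```text
t: 5.2
eef_pos: [0.5049, 0.1189, 0.2187]
tcp_rot: [0.74, 0.672, 0.0, -0.0]
force: [-0.4, 0.0, -0.3]
finger_gap: 0.5
grasp_force: 0.0
```

Request:
{"fn": "step_arm", "kwargs": {
  "deltas": [
    [[1,-0.3,0,0,0.5],[1,-0.3,0,0,0.5],[1,-0.3,0,0,0.5],[1,0,0,0,0.5],[1,0,0,0,0.5]]
  ]
}}

```text
t: 5.82
eef_pos: [0.4971, 0.2201, 0.2187]
tcp_rot: [0.74, 0.672, 0.0, 0.0]
force: [0.6, -0.3, 0.7]
finger_gap: 0.498
grasp_force: 0.0
```

Request:
{"fn": "step_arm", "kwargs": {
  "deltas": [
    [[1,0,0,0,0.5],[1,0,0,0,0.5],[0.7,0,1,0,0.5],[0,0,1,0,0.5],[0,0,1,0,0.5]]
  ]
}}

```text
t: 6.45
eef_pos: [0.5016, 0.2726, 0.1565]
tcp_rot: [0.74, 0.672, -0.001, -0.0]
force: [-0.5, -0.2, -0.6]
finger_gap: 0.501
grasp_force: 0.0
```

Request:
{"fn": "step_arm", "kwargs": {
  "deltas": [
    [[0,0,1,0,0.5],[0,0,1,0,0.5],[0,0,1,0,0.5],[0,0,1,0,0.5],[0,0,1,0,0.5]]
  ]
}}

```text
t: 7.08
eef_pos: [0.5015, 0.2723, 0.0565]
tcp_rot: [0.74, 0.672, -0.001, -0.0]
force: [0.3, -1.0, -0.1]
finger_gap: 0.503
grasp_force: 0.0
```

Request:
{"fn": "step_arm", "kwargs": {
  "deltas": [
    [[0,0,1,0,0.5],[0,0,0.5,0,0.5],[0,0,0,0,0.5]]
  ]
}}

```text
t: 7.45
eef_pos: [0.5014, 0.2724, 0.0275]
tcp_rot: [0.74, 0.672, -0.001, -0.0]
force: [0.6, 0.7, -0.2]
finger_gap: 0.498
grasp_force: 0.0
```

```bash
python3 - <<'E'
from h import *
a=cap('top');b=cap('scene')
cv2.imwrite('pics/p1.png',np.hstack([cv2.resize(a['img'][120:300,130:330],None,fx=2,fy=2),cv2.resize(b['img'][80:260,200:400],None,fx=2,fy=2)]))
E
```

```text
(no output)
```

View pics/p1.png

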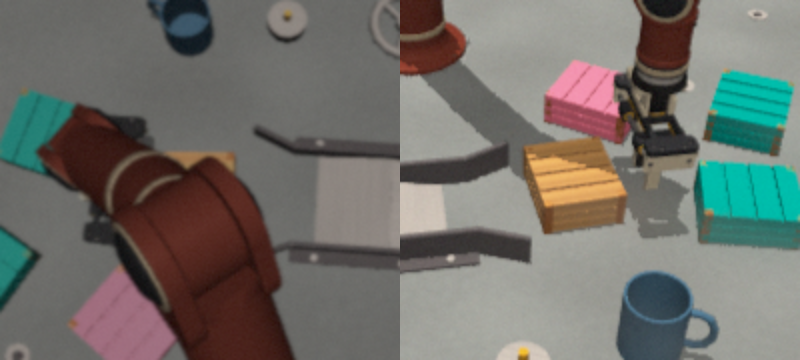

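The crate stands clear ahead of the fingers, with free space on both sides. I'll approach until contact.

Request:
{"fn": "step_arm", "kwargs": {
  "deltas": [
    [[-0.5,0,0,0,0.5],[-0.5,0,0,0,0.5],[-0.4,0,0,0,0.5],[-0.3,0,0,0,0.5],[-0.3,0,0,0,0.5]]
  ]
}}

```text
t: 8.18
eef_pos: [0.4986, 0.2331, 0.0289]
tcp_rot: [0.74, 0.672, 0.001, -0.0]
force: [1.2, 1.2, -1.4]
finger_gap: 0.5
grasp_force: 0.9
```

Request:
{"fn": "step_arm", "kwargs": {
  "deltas": [
    [[-0.3,0,0,0,0.5],[-0.3,0,0,0,0.5],[-0.3,0,0,0,0.5]]
  ]
}}

```text
t: 8.55
eef_pos: [0.4966, 0.2157, 0.029]
tcp_rot: [0.74, 0.672, 0.001, -0.0]
force: [-0.1, 3.0, 0.7]
finger_gap: 0.5
grasp_force: 1.5
```

Request:
{"fn": "step_arm", "kwargs": {
  "deltas": [
    [[-0.4,0.1,0,0,0.5],[-0.4,0.15,0,0,0.5],[-0.4,0.15,0,0,0.5],[-0.4,0.15,0,0,0.5],[-0.4,0.15,0,0,0.5]]
  ]
}}

```text
t: 9.18
eef_pos: [0.5066, 0.1731, 0.0286]
tcp_rot: [0.74, 0.672, -0.0, -0.0]
force: [-1.1, 3.3, 1.9]
finger_gap: 0.499
grasp_force: 1.5
```

```bash
python3 - <<'E'
from h import *
b=cap('scene');a=cap('top')
cv2.imwrite('pics/p2.png',np.hstack([cv2.resize(a['img'][140:290,180:330],None,fx=2.6,fy=2.6),cv2.resize(b['img'][110:260,170:320],None,fx=2.6,fy=2.6)]))
E
```

```text
(no output)
```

View pics/p2.png

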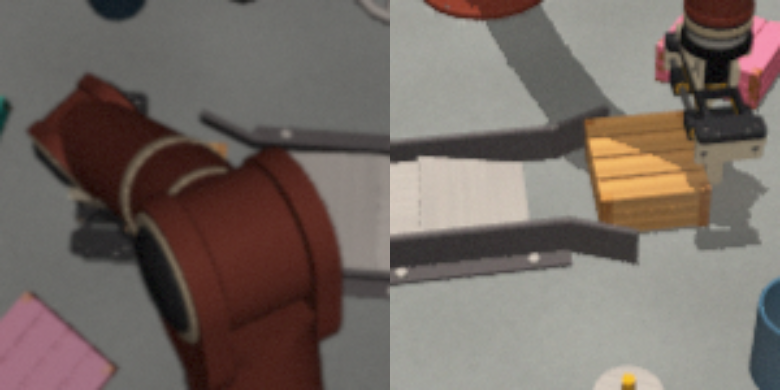

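The crate sits square against the fingers with its nose inside the flare, roughly centred. I'll push on.

Request:
{"fn": "step_arm", "kwargs": {
  "deltas": [
    [[-0.4,0,0,0,0.5],[-0.4,0,0,0,0.5],[-0.4,0,0,0,0.5],[-0.4,0,0,0,0.5],[-0.4,0,0,0,0.5]]
  ]
}}

```text
t: 9.9
eef_pos: [0.5036, 0.1344, 0.0289]
tcp_rot: [0.74, 0.672, 0.001, 0.0]
force: [-0.1, 3.0, -0.4]
finger_gap: 0.496
grasp_force: 1.1
```

Request:
{"fn": "step_arm", "kwargs": {
  "deltas": [
    [[-0.4,0,0,0,0.5],[-0.4,0,0,0,0.5],[-0.4,0,0,0,0.5],[-0.4,0,0,0,0.5],[-0.4,0,0,0,0.5]]
  ]
}}

```text
t: 10.52
eef_pos: [0.4995, 0.0944, 0.0289]
tcp_rot: [0.74, 0.672, 0.001, -0.0]
force: [2.5, 5.0, 0.0]
finger_gap: 0.501
grasp_force: 2.4
```

Request:
{"fn": "step_arm", "kwargs": {
  "deltas": [
    [[-0.3,0,0,0,0.5],[-0.3,0,0,0,0.5],[-0.3,0,0,0,0.5],[-0.3,0,0,0,0.5],[-0.3,0,0,0,0.5]]
  ]
}}

```text
t: 11.15
eef_pos: [0.4966, 0.0649, 0.0288]
tcp_rot: [0.74, 0.672, 0.001, -0.0]
force: [3.1, 4.4, -0.3]
finger_gap: 0.499
grasp_force: 2.4
```

Request:
{"fn": "step_arm", "kwargs": {
  "deltas": [
    [[-0.3,0,0,0,0.5],[-0.3,0,0,0,0.5],[-0.3,0,0,0,0.5],[-0.3,0,0,0,0.5],[-0.3,0,0,0,0.5]]
  ]
}}

```text
t: 11.78
eef_pos: [0.4934, 0.0347, 0.0287]
tcp_rot: [0.74, 0.672, 0.001, -0.0]
force: [4.0, 4.5, -1.5]
finger_gap: 0.504
grasp_force: 2.2
```

```bash
python3 - <<'E'
from h import *
b=cap('scene')
cv2.imwrite('pics/p3.png',cv2.resize(b['img'][100:250,70:320],None,fx=3,fy=3))
E
```

```text
(no output)
```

View pics/p3.png

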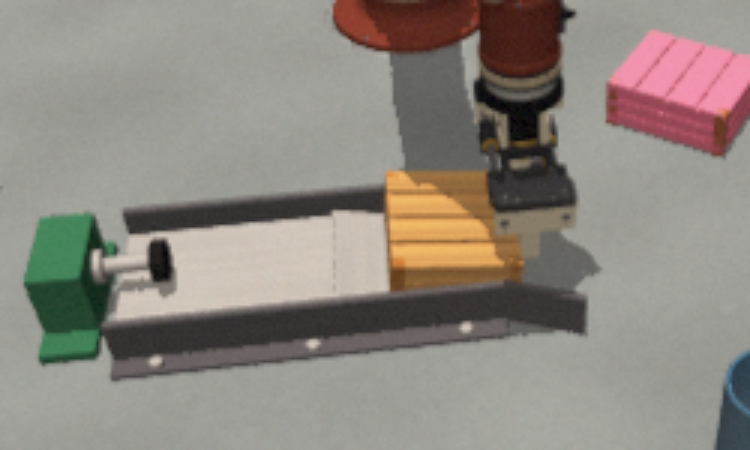

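The crate is between the straight rails with its nose climbing the ramp. A side force of about 4 N suggests the tool is slightly right of the centre line, so I'll ease it left.

Request:
{"fn": "step_arm", "kwargs": {
  "deltas": [
    [[-0.3,0.1,0,0,0.5],[-0.3,0.05,0,0,0.5],[-0.3,0,0,0,0.5],[-0.3,0,0,0,0.5],[-0.3,0,0,0,0.5]]
  ]
}}

```text
t: 12.45
eef_pos: [0.4927, 0.0035, 0.0285]
tcp_rot: [0.74, 0.672, -0.001, -0.0]
force: [0.5, 2.9, -2.0]
finger_gap: 0.499
grasp_force: 1.4
```

Request:
{"fn": "step_arm", "kwargs": {
  "deltas": [
    [[-0.3,0,0,0,0.5],[-0.3,0,0,0,0.5],[-0.3,0,0,0,0.5],[-0.3,0,0,0,0.5],[-0.3,0,-0.1,0,0.5]]
  ]
}}

```text
t: 13.08
eef_pos: [0.4911, -0.0244, 0.0312]
tcp_rot: [0.74, 0.673, 0.001, -0.0]
force: [1.1, 4.1, -0.5]
finger_gap: 0.5
grasp_force: 1.9
```

Request:
{"fn": "step_arm", "kwargs": {
  "deltas": [
    [[-0.3,0,-0.1,0,0.5],[-0.3,0,-0.1,0,0.5],[-0.3,0,-0.1,0,0.5],[-0.3,0,-0.1,0,0.5],[-0.3,0,-0.1,0,0.5]]
  ]
}}

```text
t: 13.7
eef_pos: [0.4875, -0.0555, 0.0409]
tcp_rot: [0.74, 0.672, 0.0, -0.0]
force: [0.6, 4.4, 2.0]
finger_gap: 0.505
grasp_force: 2.2
```

Request:
{"fn": "step_arm", "kwargs": {
  "deltas": [
    [[-0.25,0,-0.1,0,0.5],[-0.25,0,-0.1,0,0.5],[-0.25,0,-0.05,0,0.5],[-0.25,0,-0.05,0,0.5],[-0.25,0,0,0,0.5]]
  ]
}}

```text
t: 14.32
eef_pos: [0.4848, -0.0816, 0.0468]
tcp_rot: [0.741, 0.672, -0.001, 0.0]
force: [0.7, 3.4, 0.8]
finger_gap: 0.496
grasp_force: 1.7
```

```bash
python3 - <<'E'
from h import *
b=cap('scene')
cv2.imwrite('pics/p4.png',cv2.resize(b['img'][100:250,70:320],None,fx=3,fy=3))
E
```

```text
(no output)
```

View pics/p4.png

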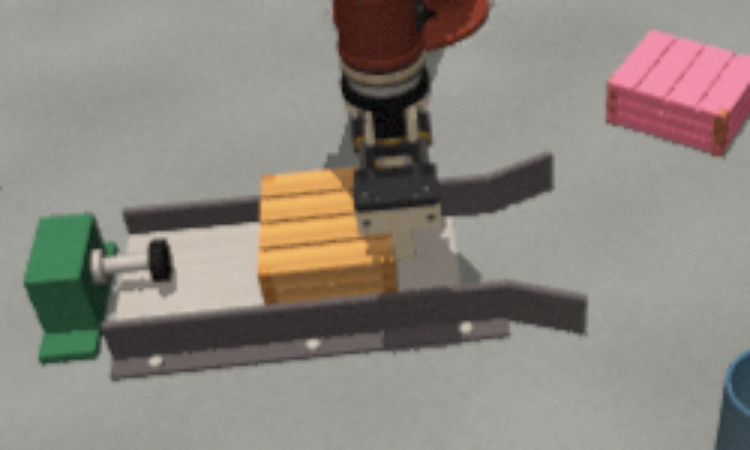

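The crate has tipped over the lip and its front is on the tray floor. Its trailing edge is about 55 mm short of the lip.

Request:
{"fn": "step_arm", "kwargs": {
  "deltas": [
    [[-0.25,0,0,0,0.5],[-0.25,0,0,0,0.5],[-0.25,0,0,0,0.5],[-0.25,0,0,0,0.5],[-0.25,0,0,0,0.5]]
  ]
}}

```text
t: 15.0
eef_pos: [0.4821, -0.1059, 0.0464]
tcp_rot: [0.741, 0.672, -0.0, -0.0]
force: [0.5, 1.5, -2.2]
finger_gap: 0.502
grasp_force: 1.0
```

Request:
{"fn": "step_arm", "kwargs": {
  "deltas": [
    [[-0.2,0,0,0,0.5],[-0.2,0,0,0,0.5],[-0.2,0,0,0,0.5],[-0.2,0,0,0,0.5],[-0.2,0,0,0,0.5]]
  ]
}}

```text
t: 15.62
eef_pos: [0.4807, -0.1253, 0.0467]
tcp_rot: [0.74, 0.672, 0.0, -0.0]
force: [0.2, 2.0, -0.4]
finger_gap: 0.501
grasp_force: 1.0
```

Request:
{"fn": "step_arm", "kwargs": {
  "deltas": [
    [[-0.1,0,0,0,0.5],[-0.1,0,0,0,0.5],[-0.1,0,0,0,0.5],[-0.1,0,0,0,0.5],[-0.1,0,0,0,0.5]]
  ]
}}

```text
t: 16.25
eef_pos: [0.4797, -0.1351, 0.0467]
tcp_rot: [0.74, 0.672, 0.0, -0.0]
force: [-0.0, 2.2, -0.8]
finger_gap: 0.498
grasp_force: 1.0
```

```bash
python3 - <<'E'
from h import *
b=cap('scene')
cv2.imwrite('pics/p5.png',cv2.resize(b['img'][130:230,70:220],None,fx=5,fy=5))
E
```

```text
(no output)
```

View pics/p5.png

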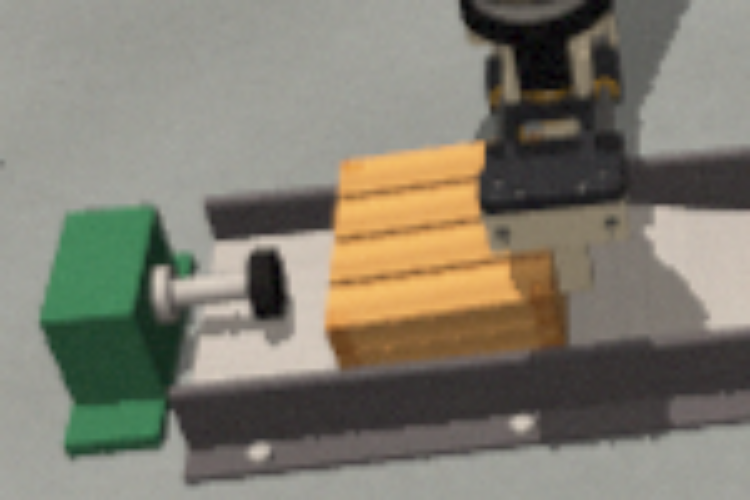

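The crate's trailing edge is right at the lip, and the buffer is roughly 30 mm ahead of its nose.

Request:
{"fn": "step_arm", "kwargs": {
  "deltas": [
    [[-0.1,0,0,0,0.5],[-0.1,0,0,0,0.5],[-0.1,0,0,0,0.5],[-0.1,0,0,0,0.5],[-0.1,0,0,0,0.5]]
  ]
}}

```text
t: 16.92
eef_pos: [0.4788, -0.145, 0.0467]
tcp_rot: [0.74, 0.672, 0.0, -0.0]
force: [0.6, 2.3, 0.1]
finger_gap: 0.5
grasp_force: 1.2
```

Request:
{"fn": "step_arm", "kwargs": {
  "deltas": [
    [[-0.1,0,0,0,0.5],[-0.1,0,0,0,0.5],[-0.1,0,0,0,0.5],[0,0,0,0,0.5]]
  ]
}}

```text
t: 17.42
eef_pos: [0.4782, -0.1514, 0.0467]
tcp_rot: [0.74, 0.672, -0.0, 0.0]
force: [0.5, 1.6, 0.5]
finger_gap: 0.501
grasp_force: 0.9
```

```bash
python3 - <<'E'
from h import *
b=cap('scene')
cv2.imwrite('pics/p6.png',cv2.resize(b['img'][130:230,70:220],None,fx=5,fy=5))
E
```

```text
(no output)
```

View pics/p6.png

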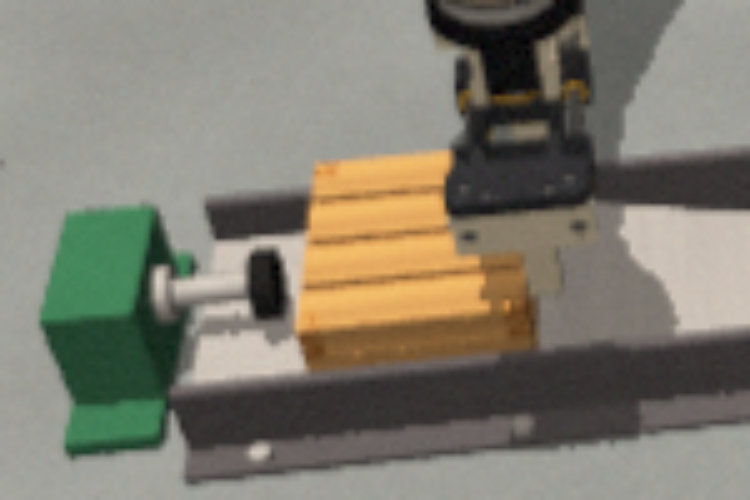

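The crate has dropped behind the lip and lies flat, with about 14 mm left to the buffer. I'll creep forward and watch the force.

Request:
{"fn": "step_arm", "kwargs": {
  "deltas": [
    [[-0.1,0,0,0,0.5],[-0.1,0,0,0,0.5],[-0.1,0,0,0,0.5],[-0.1,0,0,0,0.5],[0,0,0,0,0.5]]
  ]
}}

```text
t: 18.1
eef_pos: [0.4775, -0.1594, 0.0467]
tcp_rot: [0.74, 0.672, -0.0, 0.0]
force: [1.0, 1.4, 0.6]
finger_gap: 0.5
grasp_force: 1.1
```

Request:
{"fn": "step_arm", "kwargs": {
  "deltas": [
    [[-0.05,0,0,0,0.5],[-0.05,0,0,0,0.5],[0,0,0,0,0.5]]
  ]
}}

```text
t: 18.48
eef_pos: [0.4773, -0.1609, 0.0467]
tcp_rot: [0.74, 0.672, 0.0, 0.0]
force: [0.3, 3.7, 1.1]
finger_gap: 0.499
grasp_force: 1.5
```

Request:
{"fn": "step_arm", "kwargs": {
  "deltas": [
    [[-0.05,0,0,0,0.5],[0,0,0,0,0.5]]
  ]
}}

```text
t: 18.73
eef_pos: [0.4772, -0.1619, 0.0467]
tcp_rot: [0.74, 0.672, 0.0, 0.0]
force: [0.3, 3.9, 2.2]
finger_gap: 0.498
grasp_force: 1.6
```

Request:
{"fn": "step_arm", "kwargs": {
  "deltas": [
    [[-0.05,0,0,0,0.5],[0,0,0,0,0.5]]
  ]
}}

```text
t: 18.98
eef_pos: [0.4771, -0.163, 0.0467]
tcp_rot: [0.74, 0.672, 0.0, 0.0]
force: [0.9, 3.0, 2.0]
finger_gap: 0.5
grasp_force: 1.6
```

Request:
{"fn": "step_arm", "kwargs": {
  "deltas": [
    [[-0.05,0,0,0,0.5],[0,0,0,0,0.5]]
  ]
}}

```text
t: 19.23
eef_pos: [0.477, -0.164, 0.0467]
tcp_rot: [0.74, 0.672, 0.0, 0.0]
force: [0.3, 3.2, 2.7]
finger_gap: 0.499
grasp_force: 1.7
```

Request:
{"fn": "step_arm", "kwargs": {
  "deltas": [
    [[-0.05,0,0,0,0.5],[0,0,0,0,0.5]]
  ]
}}

```text
t: 19.48
eef_pos: [0.4769, -0.165, 0.0467]
tcp_rot: [0.74, 0.672, 0.0, 0.0]
force: [0.2, 3.7, 2.3]
finger_gap: 0.498
grasp_force: 1.7
```

Request:
{"fn": "step_arm", "kwargs": {
  "deltas": [
    [[-0.05,0,0,0,0.5],[0,0,0,0,0.5]]
  ]
}}

```text
t: 19.73
eef_pos: [0.4768, -0.1661, 0.0467]
tcp_rot: [0.74, 0.672, -0.0, 0.0]
force: [0.5, 4.0, 2.5]
finger_gap: 0.498
grasp_force: 1.7
```

Request:
{"fn": "step_arm", "kwargs": {
  "deltas": [
    [[-0.05,0,0,0,0.5],[0,0,0,0,0.5]]
  ]
}}

```text
t: 19.98
eef_pos: [0.4766, -0.1671, 0.0467]
tcp_rot: [0.74, 0.672, -0.0, 0.0]
force: [-0.1, 3.7, 1.3]
finger_gap: 0.501
grasp_force: 1.7
```

```bash
python3 - <<'E'
from h import *
b=cap('scene')
cv2.imwrite('pics/p7.png',cv2.resize(b['img'][150:220,70:190],None,fx=6,fy=6))
print(sense()['force'])
E
```

```text
[0.85357946 3.01776876 2.16509218]
```

View pics/p7.png

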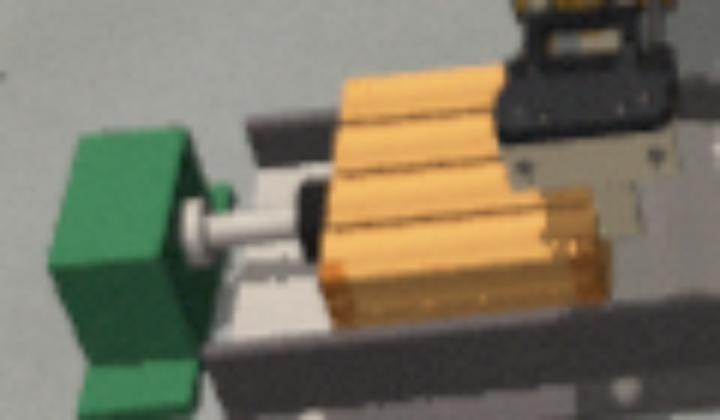

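The crate is at or almost at the buffer. The steady 3.5 N is tray friction, so I'll keep stepping 1 mm at a time.

Request:
{"fn": "step_arm", "kwargs": {
  "deltas": [
    [[-0.05,0,0,0,0.5],[0,0,0,0,0.5]]
  ]
}}

```text
t: 20.27
eef_pos: [0.4765, -0.1681, 0.0466]
tcp_rot: [0.74, 0.672, -0.0, 0.0]
force: [-0.1, 3.8, 2.7]
finger_gap: 0.499
grasp_force: 1.7
```

Request:
{"fn": "step_arm", "kwargs": {
  "deltas": [
    [[-0.05,0,0,0,0.5],[0,0,0,0,0.5]]
  ]
}}

```text
t: 20.52
eef_pos: [0.4764, -0.169, 0.0466]
tcp_rot: [0.74, 0.672, -0.0, -0.0]
force: [1.6, 3.4, 1.3]
finger_gap: 0.5
grasp_force: 1.7
```

Request:
{"fn": "step_arm", "kwargs": {
  "deltas": [
    [[-0.05,0,0,0,0.5],[0,0,0,0,0.5]]
  ]
}}

```text
t: 20.78
eef_pos: [0.4763, -0.17, 0.0467]
tcp_rot: [0.74, 0.672, -0.0, -0.0]
force: [1.0, 4.1, 1.9]
finger_gap: 0.5
grasp_force: 1.6
```

Request:
{"fn": "step_arm", "kwargs": {
  "deltas": [
    [[-0.05,0,0,0,0.5],[0,0,0,0,0.5]]
  ]
}}

```text
t: 21.02
eef_pos: [0.4762, -0.1711, 0.0467]
tcp_rot: [0.74, 0.672, -0.0, 0.0]
force: [0.1, 3.1, 2.0]
finger_gap: 0.501
grasp_force: 1.6
```

Request:
{"fn": "step_arm", "kwargs": {
  "deltas": [
    [[-0.05,0,0,0,0.5],[0,0,0,0,0.5]]
  ]
}}

```text
t: 21.28
eef_pos: [0.4762, -0.1717, 0.0467]
tcp_rot: [0.74, 0.672, 0.0, -0.0]
force: [0.6, 4.0, 2.6]
finger_gap: 0.501
grasp_force: 2.0
```

Request:
{"fn": "step_arm", "kwargs": {
  "deltas": [
    [[-0.05,0,0,0,0.5],[0,0,0,0,0.5]]
  ]
}}

```text
t: 21.52
eef_pos: [0.4761, -0.1721, 0.0467]
tcp_rot: [0.74, 0.672, 0.0, -0.0]
force: [-0.3, 4.7, 2.6]
finger_gap: 0.501
grasp_force: 2.6
```

Request:
{"fn": "step_arm", "kwargs": {
  "deltas": [
    [[-0.05,0,0,0,0.5],[0,0,0,0,0.5]]
  ]
}}

```text
t: 21.78
eef_pos: [0.4761, -0.1725, 0.0467]
tcp_rot: [0.74, 0.672, 0.001, -0.001]
force: [1.0, 6.1, 1.4]
finger_gap: 0.5
grasp_force: 3.1
```

Request:
{"fn": "step_arm", "kwargs": {
  "deltas": [
    [[-0.05,0,0,0,0.5],[0,0,0,0,0.5]]
  ]
}}

```text
t: 22.02
eef_pos: [0.476, -0.1728, 0.0467]
tcp_rot: [0.74, 0.672, 0.001, -0.001]
force: [1.0, 7.3, 2.7]
finger_gap: 0.498
grasp_force: 3.6
```

Request:
{"fn": "step_arm", "kwargs": {
  "deltas": [
    [[-0.05,0,0,0,0.5],[0,0,0,0,0.5]]
  ]
}}

```text
t: 22.28
eef_pos: [0.476, -0.1731, 0.0467]
tcp_rot: [0.74, 0.673, 0.001, -0.001]
force: [-0.1, 7.4, 2.7]
finger_gap: 0.498
grasp_force: 4.1
```

The push has risen to about 8 N against 3.4 N of sliding friction, so the buffer feels about 4–5 N. Backing away.

Request:
{"fn": "step_arm", "kwargs": {
  "deltas": [
    [[0.1,0,0,0,0.5],[0.2,0,0,0,0.5],[0.5,0,0,0,0.5],[1,0,0,0,0.5],[1,0,0,0,0.5]]
  ]
}}

```text
t: 22.9
eef_pos: [0.481, -0.1204, 0.0465]
tcp_rot: [0.741, 0.672, -0.001, 0.0]
force: [0.1, 0.1, -0.6]
finger_gap: 0.499
grasp_force: 0.0
```

Request:
{"fn": "step_arm", "kwargs": {
  "deltas": [
    [[1,0,-0.5,0,0.5],[0,0,-1,0,0.5],[0,0,-1,0,0.5],[0,0,-1,0,0.5],[0,0,-1,0,0.5]]
  ]
}}

```text
t: 23.52
eef_pos: [0.4831, -0.1001, 0.1379]
tcp_rot: [0.74, 0.672, -0.0, 0.0]
force: [-0.3, -1.1, 0.0]
finger_gap: 0.503
grasp_force: 0.0
```

Request:
{"fn": "step_arm", "kwargs": {
  "deltas": [
    [[1,0,-1,0,0.5],[1,0,0,0,0.5],[1,0,0,0,0.5],[0,0,0,0,0.5],[0,0,0,0,0.5]]
  ]
}}

```text
t: 24.15
eef_pos: [0.4887, -0.0415, 0.1568]
tcp_rot: [0.741, 0.672, -0.0, 0.0]
force: [-0.3, -0.5, 0.7]
finger_gap: 0.501
grasp_force: 0.0
```

```bash
python3 - <<'E'
from h import *
b=cap('scene')
cv2.imwrite('pics/p8.png',cv2.resize(b['img'][120:240,60:220],None,fx=4.5,fy=4.5))
E
```

```text
(no output)
```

View pics/p8.png

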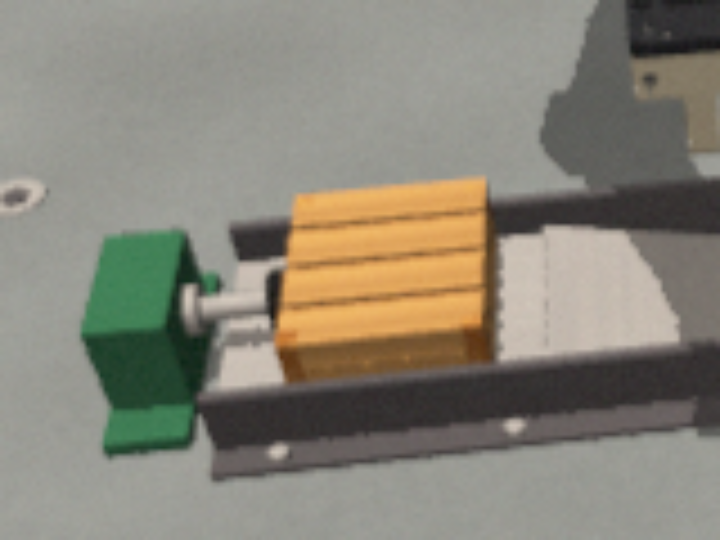

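The crate lies flat in the tray past the lip (edge at about x=545), touching the buffer at (275,295), and the gripper is clear. Handing in.

```bash
python3 -c "
from cell import env
print(env.job_done())"
```

```text
the job is handed in; nothing more can be done
None
```

The job is handed in, with no verdict shown: the crate lies flat in the tray behind the lip, pressed against the buffer with an estimated 4–5 N, and the arm is clear, having stayed away from the mug, handwheel and mount; it took about 24 s.

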